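# Slide a sample holder under the spring clip of an instrument stage

### The arm

A 6-joint arm with a two-finger parallel gripper is mounted at the origin on a cart in front of the work surface, level with it; the furniture and walls round the work are solid. World frame = base frame: x ahead of the robot, y to its left, z up, the work surface at z = 0. Lengths are in m, angles in rad, forces in N, time in s.
With the tool pointing down it reaches from about 0.325 to 0.775 m from the base axis. Payload 5.5 kg.
Tool frame: the origin (TCP) lies midway between the tips of the shut fingers; the grasp point (between the pads) lies r.pinch_z behind it (r.pinch_z is the distance from the TCP to the grasp point, in m); z points along the fingers, y is the line along which they close (so a half turn about z gives the same grasp; the last joint's range is limited). The gripper opens to 85 mm and grips with 20 to 120 N. Pads are 22 mm wide; open, the fingers measure 114 mm over their backs; the gripper's body (76 mm by 85 mm) begins 54 mm behind the grasp point. The pads swing forward as they close: fully open they stand 13 mm farther back than shut.
Start: joints at [1.258, 0.091, 1.231, -0, 1.82, -0.057], TCP at [0.152, 0.58, 0.231] pointing down, gripper open.
Joint ranges: [-2.87, 2.87], [-0.86, 2.18], [0.17, 2.46], [-1.51, 4.65], [0.06, 2.69], [-2.65, 2.65]. Speed limits (rad/s): [2.57, 2.57, 3.01, 3.14, 3.14, 3.14].

### API

Orientations are given as [roll, pitch, yaw] about the fixed x, y, z axes, in that order (R = Rz(yaw) Ry(pitch) Rx(roll)).
In Python, from plant import sense, read_camera, r, nets gives the robot as it stands.
- The arm moves only by the tool step_arm, never from a script. Its argument "rows" is a list of rows, each a list of 2 entries, a list of its own where there are three numbers: the shift along the tool's x, y, z in m, then the turn about the tool's z in rad. In form: [[[tx, ty, tz], twist], ...]. A call has 1 to 5 rows; each row shifts and turns the commanded pose from where the row before left it, along the tool's axes as they then stand; what a row does not reach is not made up. A row lasts 1/10 s, in which the tool goes at most 50 mm and 8.59 degrees, less where a joint would pass 70% of its speed; a pose out of reach is approached as far as the arm can. A call is refused whole if a number of a shift passes 0.05 or a number of a turn 0.15, either way. A call with a gripper value outside its range is refused whole. "gripper" is the opening, from 0 (shut) to 1 (fully open), set as the call begins (left out, the last holds). The fingers move at their own pace and stop on an object; "squeeze" is the grip in N (left out, the last holds). Time passes only in rows, so rows that do not move let the fingers close. It gives the time, the measured TCP pose, the force, the opening and the grip force at its end, in the units of the state.
- sense(): the state, without advancing time (a new reading comes with each control period).
- read_camera(name): name is "scene" or "top"; returns a dict with "image" (384x512x3 uint8, red, green, blue), "z_map" (384x512 float32, m along the optical axis (not along the pixel's ray), 0 where there is no reading), "fx", "fy", "cx", "cy" (pixels), "k1" (the pictures are not rectified: a ray, as slopes to the right and down, at radius r is drawn at 1 + k1 r^2 times it, then the intrinsics apply), "rvec" (rotation vector, rad) and "tvec" (3), from world to camera coordinates, as OpenCV has them. Camera axes: x right, y down, z forward; pixel columns grow to the right and rows downward; lengths in m; the calibration is good to about 2 mm. A picture is of the moment at which its call begins.
- r.job_done(): hands the job in; it is judged then, once.
Trained networks look in a picture, given as the dict that the camera call returned (one of the last four; its "shot" number tells which), for a name from the list of things; names that differ only in an ending like _2 or _b are one class to them, and where a whole thing is asked for, a point or a joint stands for the part that bears it (a point fixed in the world has none). Each returns a list of dicts, best first, with "score" (0 to 1); they miss things now and then, are a little off and sometimes report something else, mostly with a low value. They report only what shows in the picture. A call takes as long as a camera call. They do not tell look-alikes from the thing itself.
- nets.regions_of(picture, label): "region" (384x512 bool, what is visible of it) and "at" ([row, column] in pixels, amid what is visible of it).
- nets.tip_of(picture, label): "at" ([row, column] in pixels: a listed point, or the origin of a listed thing).
The state is a dict: "t": time; "qpos": joint angles; "dq": joint speeds; "tau": joint torques, N m; "ee_pos": TCP position; "ee_rot": TCP orientation; "contact_force": force on the tool from outside, world axes, zero at the start; "torque": the same for the moment, N m; "grip_width": finger opening in m; "grip_force": force on a finger pad.
Only numpy, scipy, OpenCV 4.12 (cv2) and the standard library are available. Lean on these libraries where they do the work, as an engineer would, in place of code of your own. Each camera call takes 0.05 s, during which the arm holds its last target. There are 200 camera calls.

### The job

Press the red thumb bar down with one fingertip so that the spring clip's jaw lifts, and with the bar held down use the other fingertip to push the orange sample holder along its channel, under the jaw, until it sits fully home against the end stop. Keep the bar down until the holder is home, then let it up so that the clip closes on the holder, and move clear. Only press and push: do not grip or lift the holder, and leave the other things on the bench alone.

Things in the scene. Friction and masses are not known exactly. Their poses are not given: they have to be found in the camera images.
- stage: Fixed aluminium plate, 12 mm thick, x -90 to 84, y -37 to 87 mm; origin on the worktop, mid-channel. Channel along x: floor 12 mm above the worktop, y -23 to 23 mm, grey rails 5 mm high; the holder is pushed in +x to the dark stop with face at x = 78 mm. The clip's steel shaft runs along x at y = 36 mm, 20 mm up; its dark bearing blocks (26 mm up) at x = -88, 36, 78 mm.
- holder: Loose flat orange holder, 70 (x) x 44 (y) x 6 mm, about 0.12 kg, dark inlay and steel coupon fixed on top; origin at the centre of its underside. At its rear (-x) edge a full-width lip, 5 mm thick, rises to 20 mm above the underside; push on the lip's rear face, 35 mm behind the origin. It starts in the channel in front of the jaw, x along the stage's x.
- home (a point): Where the holder's origin lies when it is fully home: on the channel floor, 43 mm in +x from the stage's origin, 12 mm above the worktop; axes as the stage.
- clip (a joint): Clip's rocking angle (rad), grows as the bar is pressed, springs back. 0: closed, no holder (jaw 1.5 mm above the channel floor, blocks the 6 mm holder); about 0.12: resting on the holder; above 0.13: clear of it; 0.22: well open, bar level; 0.34: mechanical stop. About 1.4 N on the bar starts it, 4 N gives 0.22, 5.5 N the stop.
- thumb_bar (a point): Red press bar, 106 (stage x -86 to 20) x 30 x 4 mm, beside the channel; the point is the middle of its top, at stage y = 65 mm, 30 mm from the shaft; axes as the stage's at clip 0; the top reaches 14 mm inward and 16 mm outward. At rest it slopes up 0.22 rad away from the channel, 28 mm above the worktop; at clip = 0.22 it is level, 22 mm up. A fingertip can slide along it while the other pushes the lip home.
- clip_jaw (a point): Steel jaw of the clip, an arm 14 mm wide (x) reaching over the channel from the shaft; the point is the centre of the underside of its nose (nose 14 x 8 mm), at stage x = 55 mm, y = -2 mm; it rises by 38 mm times the clip angle.
- vial_2: Small glass vial with a black cap, 22 mm across, 54 mm high, standing beside the stage near the stop, bystander; origin under its centre.
- stopper_2: Tan rubber stopper, 24 mm across, 20 mm high, beside the stage on the bar's side, bystander; origin under its centre.
- crucible_1: White crucible, 45 mm across, 35 mm high, bystander; origin under its centre.
- petri_1: Petri dish with orange content, 60 mm across, 12 mm high, bystander; origin under its centre.
- stopper_1: Dark red rubber stopper, 33 mm across, 27 mm high, bystander; origin under its centre.
- tweezers: Tweezers, 15 x 126 x 8 mm, lying flat, bystander; origin under the centre.
- marker_pen: White and blue marker pen, 13 x 136 x 13 mm, lying flat, bystander; origin under the centre.
Not all that is in view belongs to the job. Of the things that look like the holder, the middle-sized one is meant.

How it is judged:
By the outcome, as a careful person would: the job done as asked, in the order asked, and still so for the second after the job is handed in, with the robot touching nothing.
It also fails if it takes over 42 s, if anything falls off the work surface, if the arm or the gripper's body presses on something with over 40 N, if the wrist force passes 120 N, or if a joint passes its speed limit or range.

## Working session

There is one attempt and no reset: what is moved stays moved. The work goes in short steps, Python scripts to look and compute and a tool call to move; the robot and the scene stay as the last step left them, time stands still between calls to the robot, and variables do not carry over. Pictures are saved under pics/ and viewed, at most 10 in all, crops included, and the job is handed in when it is done.

Besides the shell and the picture viewer there is one more tool, called after "Emit:" in YAML: its name, and indented under it one key for each argument. step_arm: Moves the arm, as the interface text tells. Its arguments: {"type":"object","properties":{"rows":{"type":"array"},"gripper":{"type":"number"},"squeeze":{"type":"number"}},"required":["rows"]}

```bash
ls; mkdir -p pics
cat > h.py <<'E'
import numpy as np, cv2
from plant import sense, read_camera, r, nets
def unproj(p, rc, z=None, zw=None):
    """pixel [row,col] -> world; z depth along axis, or intersect plane world z=zw"""
    R,_=cv2.Rodrigues(np.array(p['rvec'],float)); t=np.array(p['tvec'],float).ravel()
    a=np.array([(rc[1]-p['cx'])/p['fx'],(rc[0]-p['cy'])/p['fy']]); u=a.copy()
    for _ in range(20): u=a/(1+p['k1']*(u@u))
    d=R.T@np.array([u[0],u[1],1]); c=-R.T@t
    s=z if zw is None else (zw-c[2])/d[2]
    return c+s*d
def proj(p,X):
    R,_=cv2.Rodrigues(np.array(p['rvec'],float)); q=R@np.array(X,float)+np.array(p['tvec'],float).ravel()
    u=q[:2]/q[2]; u=u*(1+p['k1']*(u@u)); return [u[1]*p['fy']+p['cy'],u[0]*p['fx']+p['cx']]
E
python3 - <<'E'
from h import *
print(sense()); print(r.pinch_z)
for n in ['scene','top']:
    p=read_camera(n); cv2.imwrite(f'pics/{n}0.png',p['image'][:,:,::-1])
    for l in ['stage','holder','thumb_bar','clip_jaw','home','vial_2','stopper_2','crucible_1']:
        try:
            for m in nets.regions_of(p,l)[:4]:
                a=m['at']; z=p['z_map'][int(a[0]),int(a[1])]
                print(n,l,'reg',np.round(m['score'],2),np.round(a),m['region'].sum(),np.round(unproj(p,a,z),3))
        except Exception as e: print(l,e)
        try:
            for m in nets.tip_of(p,l)[:4]:
                a=m['at']; print(n,l,'tip',np.round(m['score'],2),np.round(a,1),np.round(unproj(p,a,zw=0.012),4))
        except Exception as e: print(l,e)
E
```

```text
pics
{'t': 0.0, 'qpos': array([ 1.25830909e+00,  9.18711866e-02,  1.23189517e+00,  1.08684432e-05,
        1.81976470e+00, -5.66890360e-02]), 'dq': array([ 0.00152657,  0.00126674,  0.00011183, -0.00180138,  0.00046437,
        0.00164773]), 'tau': array([-6.51518676e-04, -4.58713996e+01, -4.18034935e+01, -1.64533990e-04,
        1.09565732e-02,  2.67445415e-05]), 'ee_pos': array([0.15171859, 0.58021937, 0.23013823]), 'ee_rot': array([-3.13965796e+00, -1.20348813e-04,  2.88579700e+00]), 'contact_force': array([ 0.59512941, -0.27738223,  0.67299592]), 'torque': array([-0.02282699,  0.00463224, -0.04824371]), 'grip_force': 0.0, 'grip_width': 0.08570423561382598}
0.0187
scene stage reg 0.83 [209. 232.] 1770 [ 0.569 -0.004  0.009]
scene stage tip 0.56 [209.6 242.5] [ 0.579  -0.0336  0.012 ]
scene holder reg 0.88 [208. 244.] 288 [ 0.583 -0.036  0.015]
scene holder reg 0.85 [236. 290.] 552 [ 0.559 -0.192  0.006]
scene holder reg 0.63 [245. 198.] 241 [ 0.407 -0.002  0.006]
scene holder tip 0.92 [236.7 289.4] [ 0.5505 -0.1945  0.012 ]
scene holder tip 0.69 [209.4 244.3] [ 0.5823 -0.0375  0.0
[... 1517 characters left out ...]
aw tip 0.63 [174.2 231.3] [ 0.6391 -0.0277  0.012 ]
top home reg 0.82 [199. 221.] 2674 [ 0.576 -0.     0.01 ]
top home reg 0.71 [204. 215.] 937 [0.559 0.014 0.026]
top home tip 0.7 [178.3 228.1] [ 0.6284 -0.0192  0.012 ]
top vial_2 reg 0.52 [166. 261.] 84 [ 0.651 -0.105  0.056]
top vial_2 tip 0.48 [166.5 261.6] [ 0.6581 -0.1071  0.012 ]
top stopper_2 reg 0.25 [204. 210.] 946 [0.559 0.026 0.028]
top stopper_2 tip 0.59 [137.8 210.7] [0.7374 0.0258 0.012 ]
top stopper_2 tip 0.38 [186.  188.2] [0.61   0.0851 0.012 ]
top crucible_1 reg 0.8 [226. 350.] 220 [ 0.499 -0.333  0.011]
top crucible_1 tip 0.5 [225.5 347.7] [ 0.5   -0.327  0.012]
top crucible_1 tip 0.43 [208.6 209.1] [0.55   0.0308 0.012 ]
```

Run:
```python
import cv2,numpy as np
a=cv2.imread('pics/scene0.png')[140:300,150:370]; b=cv2.imread('pics/top0.png')[110:290,140:360]
a=cv2.resize(a,(792,576),interpolation=2); cv2.imwrite('pics/a.png',a)
b=cv2.resize(b,None,fx=3.3,fy=3.3,interpolation=2); cv2.imwrite('pics/b.png',b)
```

```text
(no output)
```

View pics/a.png

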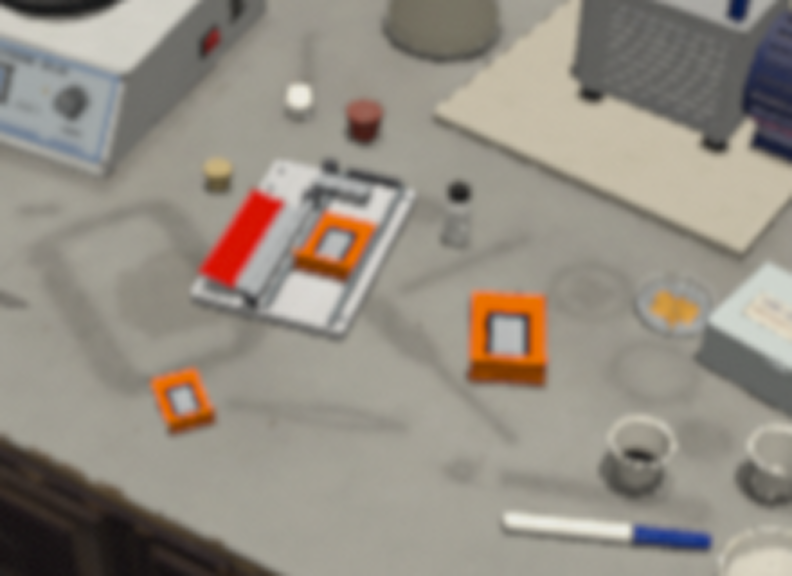

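View pics/b.png

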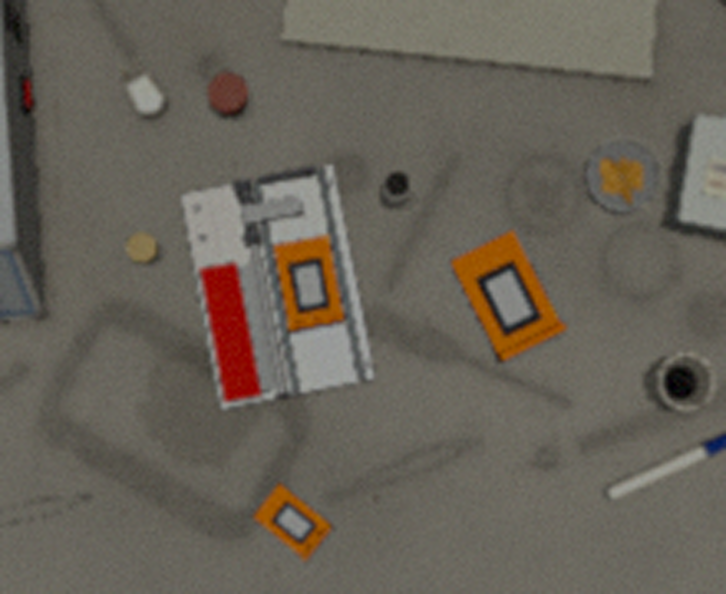

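The pictures show three holder look-alikes in the top view: small at [268,230], middle-sized at [196,233] and large at [200,295]. The middle-sized one fits because it alone lies in the channel in front of the jaw, and the enlarged crop confirms this. The red bar is at about [207,211]. Next I fit the stage and holder poses.

```bash
cat > fit.py <<'E'
from h import *
from scipy.optimize import least_squares
from scipy.spatial import ConvexHull
def mom(m):
    M=cv2.moments(m.astype(np.uint8),True) if m.ndim==2 else cv2.moments(m.astype(np.float32).reshape(-1,1,2))
    a=abs(M['m00'])
    return np.array([M['m10'],M['m01']])/M['m00'],np.array([[M['mu20'],M['mu11']],[M['mu11'],M['mu02']]])/M['m00']
def W(s,P): c,n=np.cos(s[2]),np.sin(s[2]); P=np.atleast_2d(P); return np.c_[s[0]+c*P[:,0]-n*P[:,1],s[1]+n*P[:,0]+c*P[:,1],P[:,2]]
def poly(p,s,P):
    q=np.array([proj(p,X)[::-1] for X in W(s,P)]); return q[ConvexHull(q).vertices]
def box(x0,x1,y0,y1,z0,z1): return np.array([[x,y,z] for x in(x0,x1) for y in(y0,y1) for z in(z0,z1)])
def barpts(a):  # rocking about shaft (36,20): top point at clip a
    e=.22-a; u=np.array([np.cos(e),np.sin(e)]); n=np.array([-u[1],u[0]]); b=np.array([.065-.03*0,.028 if a==0 else 0])
    P=[]
    for x in(-.086,.020):
        for d in(-.014,.016):
            for t in(0,-.004): v=b+d*u+t*n; P.append([x,v[0],v[1]])
    return np.array(P)
BAR=barpts(0)
HOLD=np.r_[box(-.035,.035,-.022,.022,.012,.018),box(-.035,-.030,-.022,.022,.012,.032)]
def masks(p):
    h=cv2.cvtColor(p['image'],cv2.COLOR_RGB2HSV).astype(int); sat=(h[...,1]>150)&(h[...,2]>90)
    red=sat&((h[...,0]<4)|(h[...,0]>174)); org=sat&(h[...,0]>=6)&(h[...,0]<22); return red,org
def near(m,c,rad=30):
    g=np.zeros(m.shape,np.uint8); cv2.circle(g,(int(c[1]),int(c[0])),rad,1,-1); m=(m&(g>0)).astype(np.uint8)
    n,l,st,_=cv2.connectedComponentsWithStats(m); k=1+np.argmax(st[1:,4]); m=(l==k).astype(np.uint8)
    q=cv2.findContours(m,0,2)[0][0]; o=np.zeros_like(m); cv2.fillPoly(o,[cv2.convexHull(q)],1); return o
def res(s,P,obs):
    o=[]
    for p,c,C in obs:
        pc,PC=mom(poly(p,s,P)); o+=list(pc-c)
        w,V=np.linalg.eigh(C); w2,V2=np.linalg.eigh(PC); a,b=V[:,1],V2[:,1]; o.append(np.sqrt(w[1])*2*(a[0]*b[1]-a[1]*b[0])*np.sign(a@b))
    return o
def fit(s0,P,obs): f=least_squares(res,s0,args=(P,obs),x_scale=[.01,.01,.1]); return f.x,f.fun
E
python3 - <<'E'
from fit import *
ps=[read_camera('scene'),read_camera('top')]
ro=[];oo=[]
for p,rc,oc in zip(ps,([206,218],[207,211]),([208,244],[196,233])):
    red,org=masks(p); a=near(red,rc); b=near(org,oc); print(a.sum(),b.sum()); ro.append((p,*mom(a))); oo.append((p,*mom(b)))
for k in ([0,1],[1],[0]):
    s,f=fit([.57,-.02,.15],BAR,[ro[i] for i in k]); print('stage',s.round(4),f.round(2))
    h,g=fit([.582,-.035,.15],HOLD,[oo[i] for i in k]); d=h-s; c,n=np.cos(s[2]),np.sin(s[2])
    print('holder',h.round(4),g.round(2),'in stage',(c*d[0]+n*d[1]).round(4),(-n*d[0]+c*d[1]).round(4))
    if len(k)==2: S,H=s,h
for n,p in zip('st',ps):
    im=cv2.resize(p['image'][:,:,::-1],None,fx=6,fy=6,interpolation=2)
    for s,P in((S,BAR),(H,HOLD),(S,box(-.09,.084,-.037,.087,.0119,.012)),(S,box(.048,.062,-.006,.002,.0135,.0136))):
        cv2.polylines(im,[((poly(p,s,P)+.5)*6-.5).astype(int)],True,(255,0,255),1)
    c=proj(p,[S[0],S[1],.02]); y,x=int(c[0]*6),int(c[1]*6); cv2.imwrite(f'pics/f{n}.png',im[y-250:y+250,x-200:x+200])
cv2.imwrite('pics/f.png',np.hstack([cv2.imread('pics/fs.png'),cv2.imread('pics/ft.png')]))
E
```

```text
278 268
463 460
stage [ 0.57 -0.02  0.15] [-215.92 -203.46   -8.65 -209.02 -207.75    4.37]
holder [ 0.582 -0.035  0.15 ] [-241.88 -204.27   -9.3  -232.51 -191.96    2.38] in stage 0.0096 -0.0166
stage [ 0.57 -0.02  0.15] [-209.02 -207.75    4.37]
holder [ 0.582 -0.035  0.15 ] [-232.51 -191.96    2.38] in stage 0.0096 -0.0166
stage [ 0.57 -0.02  0.15] [-215.92 -203.46   -8.65]
holder [ 0.582 -0.035  0.15 ] [-241.88 -204.27   -9.3 ] in stage 0.0096 -0.0166
```

View pics/f.png

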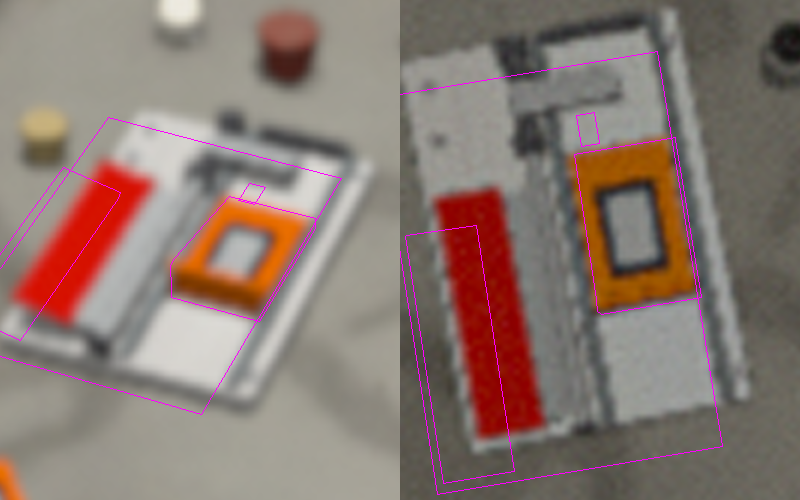

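Overlay shows the unfitted initial guess: polygons were treated as images in the moments. I'll fix that; the bar, holder and plate outlines are clear otherwise.

```bash
sed -i 's/if m.ndim==2 else/if m.shape[1]>2 else/' fit.py
cat > run.py <<'E'
from fit import *
ps=[read_camera('scene'),read_camera('top')]
ro=[];oo=[]
for p,rc,oc in zip(ps,([206,218],[207,211]),([208,244],[196,233])):
    red,org=masks(p); a=near(red,rc); b=near(org,oc); ro.append((p,*mom(a))); oo.append((p,*mom(b)))
for k in ([0],[1],[0,1]):
    s,f=fit([.57,-.02,.15],BAR,[ro[i] for i in k]); print('stage',s.round(4),f.round(2))
    h,g=fit([.582,-.035,.15],HOLD,[oo[i] for i in k]); d=h-s; c,n=np.cos(s[2]),np.sin(s[2])
    print('holder',h.round(4),g.round(2),'in stage',(c*d[0]+n*d[1]).round(4),(-n*d[0]+c*d[1]).round(4))
S,H=s,h
for n,p in zip('st',ps):
    im=cv2.resize(p['image'][:,:,::-1],None,fx=6,fy=6,interpolation=2)
    for s,P in((S,BAR),(H,HOLD),(S,box(-.09,.084,-.037,.087,.0119,.012)),(S,box(.048,.062,-.006,.002,.0135,.0136))):
        cv2.polylines(im,[((poly(p,s,P)+.5)*6-.5).astype(int)],True,(255,0,255),1)
    c=proj(p,[S[0],S[1],.02]); y,x=int(c[0]*6),int(c[1]*6); cv2.imwrite(f'pics/f{n}.png',im[y-250:y+250,x-200:x+200])
cv2.imwrite('pics/g.png',np.hstack([cv2.imread('pics/fs.png'),cv2.imread('pics/ft.png')]))
E
python3 run.py
```

```text
stage [ 0.5996 -0.0304  0.1634] [ 2.18 -2.73  0.6 ]
holder [ 0.582 -0.035  0.15 ] [ 0.41  0.69 -0.41] in stage -0.0182 -0.0016
stage [ 0.5878 -0.033   0.1458] [ 0.01 -0.27  0.89]
holder [ 0.5826 -0.0324  0.15  ] [0.14 0.15 0.21] in stage -0.005 0.0013
stage [ 0.5862 -0.0328  0.1439] [ 0.2  -0.04  0.98 -0.07  0.31  0.93]
holder [ 0.5832 -0.0324  0.1499] [-0.17  0.14 -0.38  0.15 -0.07  0.21] in stage -0.0029 0.0008
```

View pics/g.png

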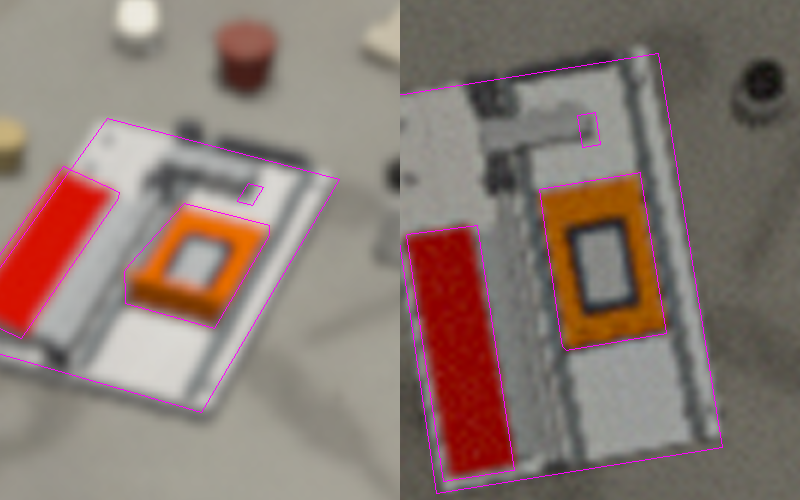

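Both outlines now fit well. In the right pane (top view), the jaw nose at about (588,130), the bar at (455,350), and the holder at (603,260) all match the model. Stage is at (0.5865, −0.033), yaw 0.15. Holder is at stage x ≈ −3 mm. Moving.

Emit:
step_arm:
  rows:
    - [[-0.026,-0.024,0],0]
    - [[-0.026,-0.024,0],0]
    - [[-0.026,-0.024,0],0]
    - [[-0.026,-0.024,0],0]
    - [[-0.026,-0.024,0],0]
  gripper: 0.61
  squeeze: 40

```text
t: 2.4
ee_pos: [0.2477, 0.4303, 0.2313]
ee_rot: [3.141, 0.0, 2.886]
contact_force: [0.7, 0.8, 1.0]
grip_width: 0.0522
grip_force: 0.0
```

Emit:
step_arm:
  rows:
    - [[-0.026,-0.024,0],0]
    - [[-0.026,-0.024,0],0]
    - [[-0.026,-0.024,0],0]
    - [[-0.026,-0.024,0],0]
    - [[-0.026,-0.024,0],0]

```text
t: 2.9
ee_pos: [0.3431, 0.2812, 0.2315]
ee_rot: [3.141, 0.0, 2.886]
contact_force: [0.8, 1.0, 0.4]
grip_width: 0.052
grip_force: 0.0
```

Emit:
step_arm:
  rows:
    - [[-0.026,-0.024,0],0]
    - [[-0.026,-0.024,0],0]
    - [[-0.026,-0.024,0],0]
    - [[-0.026,-0.024,0],0]
    - [[-0.026,-0.024,0],0]

```text
t: 3.4
ee_pos: [0.4386, 0.1322, 0.2315]
ee_rot: [3.141, 0.001, 2.886]
contact_force: [0.3, -0.1, 0.2]
grip_width: 0.0522
grip_force: 0.0
```

Emit:
step_arm:
  rows:
    - [[-0.026,-0.024,0],0]
    - [[-0.026,-0.024,0],0]
    - [[-0.026,-0.024,0],0]
    - [[-0.026,-0.024,0],0]
    - [[-0.012,-0.012,0],0]

```text
t: 3.9
ee_pos: [0.5238, -0.0026, 0.2309]
ee_rot: [-3.141, -0.0, 2.884]
contact_force: [0.2, 0.2, -0.7]
grip_width: 0.052
grip_force: 0.0
```

Emit:
step_arm:
  rows:
    - [[0,0,0.02],-0.1]
    - [[0,0,0.02],-0.1]
    - [[0,0,0.02],-0.1]
    - [[0,0,0.02],-0.1]
    - [[0,0,0.01],-0.005]

```text
t: 4.4
ee_pos: [0.522, 0.0002, 0.1393]
ee_rot: [3.141, -0.003, -2.991]
contact_force: [0.2, -0.1, -0.1]
grip_width: 0.0519
grip_force: 0.0
```

```bash
cat > where.py <<'E'
from h import *
s=sense(); S=np.array([.5865,-.0328]); y=.15; d=s['ee_pos'][:2]-S
print(s['t'],s['ee_pos'].round(4),s['ee_rot'].round(3),'stage x,y mm',(1000*np.array([np.cos(y)*d[0]+np.sin(y)*d[1],-np.sin(y)*d[0]+np.cos(y)*d[1]])).round(1),s['contact_force'].round(2),s['grip_width'],s['qpos'].round(2))
E
python3 where.py
```

```text
4.4 [5.220e-01 2.000e-04 1.393e-01] [ 3.141e+00 -3.000e-03 -2.991e+00] stage x,y mm [-58.8  42.3] [ 0.2  -0.05 -0.14] 0.05191376339769408 [-0.06 -0.12  1.6   0.    1.66 -1.79]
```

Emit:
step_arm:
  rows:
    - [[0,-0.007,0.02],0]
    - [[0,-0.0065,0.02],0]
    - [[0,0,0.02],0]
    - [[0,0,0.015],0]
    - [[0,0,0],0]

```text
t: 4.9
ee_pos: [0.5236, -0.0133, 0.064]
ee_rot: [3.141, -0.004, -2.994]
contact_force: [-0.2, -0.7, 0.1]
grip_width: 0.052
grip_force: 0.0
```

```bash
python3 where.py
python3 - <<'E'
from h import *
o=[]
for n in('scene','top'):
    p=read_camera(n); c=proj(p,[.55,-.01,.03]); y,x=int(c[0]),int(c[1])
    o.append(cv2.resize(p['image'][y-40:y+40,x-33:x+33,::-1],None,fx=6,fy=6,interpolation=2))
cv2.imwrite('pics/k.png',np.hstack(o))
E
```

```text
4.9 [ 0.5236 -0.0133  0.064 ] [ 3.141 -0.004 -2.994] stage x,y mm [-59.3  28.7] [-0.2  -0.72  0.12] 0.051970261708907596 [-0.09 -0.08  1.7   0.    1.53 -1.81]
```

View pics/k.png

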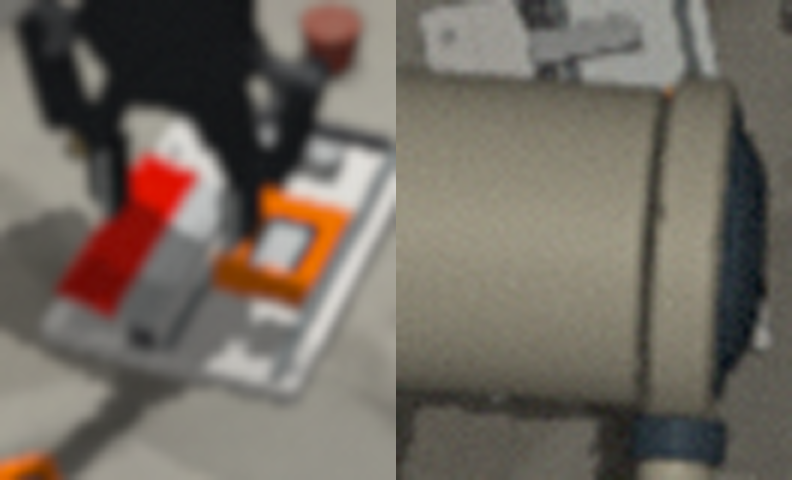

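The left pane (scene view) shows the bar finger tip at about (105,205), over the bar's outer side. The other tip, at (240,238), is behind the holder. The right pane (top view) is blocked by the arm. Next I check the projected tip positions and lower the tool.

Emit:
step_arm:
  rows:
    - [[0,0,0.01],0]
    - [[0,0,0.008],0]
    - [[0,0,0.004],0]
    - [[0,0,0],0]
    - [[0,0,0],0]

```text
t: 5.5
ee_pos: [0.5249, -0.0136, 0.0443]
ee_rot: [3.142, -0.0, -2.992]
contact_force: [0.3, 0.2, 0.7]
grip_width: 0.0521
grip_force: 0.0
```

```bash
python3 where.py
python3 - <<'E'
from fit import *
S=[.5865,-.0328,.15]
p=read_camera('scene'); c=proj(p,[.55,-.01,.03]); y0,x0=int(c[0])-40,int(c[1])-45
im=cv2.resize(p['image'][y0:y0+70,x0:x0+90,::-1],None,fx=8,fy=8,interpolation=2)
z=.042+.004
for P in (box(-.070,-.048,.055,.0695,z,z+.02),box(-.070,-.048,-.0115,.003,z,z+.02),BAR):
    cv2.polylines(im,[((poly(p,S,P)-[x0,y0]+.5)*8).astype(int)],True,(255,0,255),1)
cv2.imwrite('pics/l.png',im)
E
```

```text
5.5 [ 0.5249 -0.0136  0.0443] [ 3.142 -0.    -2.992] stage x,y mm [-58.   28.1] [0.25 0.16 0.71] 0.05208070106648963 [-0.09 -0.06  1.72  0.    1.49 -1.81]
```

View pics/l.png

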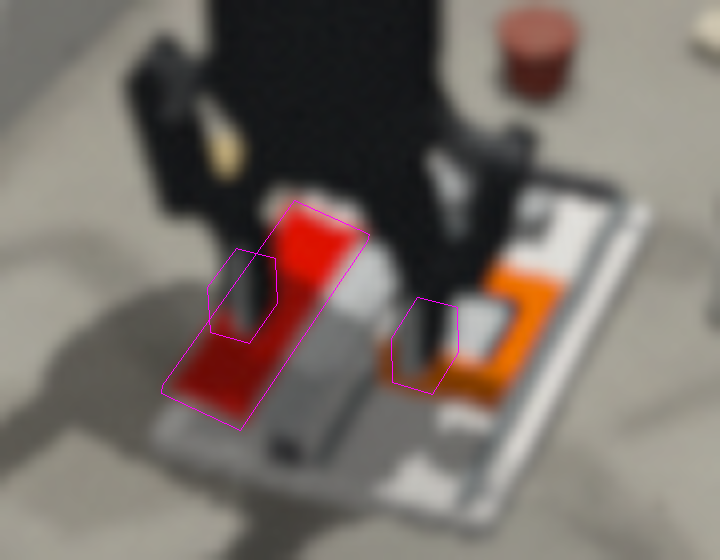

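The drawn tip boxes coincide with the actual finger tips: the bar finger at (245,330), the other at (420,380) behind the lip. Lowering onto the bar.

Emit:
step_arm:
  rows:
    - [[0,0,0.007],0]
    - [[0,0,0.006],0]
    - [[0,0,0.004],0]
    - [[0,0,0],0]
    - [[0,0,0],0]

```text
t: 6.05
ee_pos: [0.5248, -0.0137, 0.027]
ee_rot: [3.141, -0.0, -2.992]
contact_force: [0.7, -1.1, -0.1]
grip_width: 0.0522
grip_force: 0.0
```

Emit:
step_arm:
  rows:
    - [[0,0,0.002],0]
    - [[0,0,0],0]
    - [[0,0,0],0]

```text
t: 6.35
ee_pos: [0.525, -0.0136, 0.0254]
ee_rot: [-3.142, 0.0, -2.992]
contact_force: [-0.3, -0.5, 0.8]
grip_width: 0.0517
grip_force: 0.0
```

Emit:
step_arm:
  rows:
    - [[0,0,0.002],0]
    - [[0,0,0],0]
    - [[0,0,0],0]

```text
t: 6.65
ee_pos: [0.5252, -0.0136, 0.0236]
ee_rot: [-3.142, 0.001, -2.992]
contact_force: [0.8, 0.7, 0.8]
grip_width: 0.0521
grip_force: 0.7
```

Emit:
step_arm:
  rows:
    - [[0,0,0.002],0]
    - [[0,0,0],0]
    - [[0,0,0],0]

```text
t: 6.95
ee_pos: [0.5252, -0.0135, 0.0215]
ee_rot: [3.141, 0.001, -2.992]
contact_force: [0.9, 1.2, 2.7]
grip_width: 0.0522
grip_force: 1.3
```

Emit:
step_arm:
  rows:
    - [[0,0,0.003],0]
    - [[0,0,0],0]
    - [[0,0,0],0]

```text
t: 7.25
ee_pos: [0.5253, -0.0133, 0.0186]
ee_rot: [3.141, 0.001, -2.992]
contact_force: [0.1, 2.4, 5.2]
grip_width: 0.0523
grip_force: 2.4
```

Emit:
step_arm:
  rows:
    - [[0,0,0.002],0]
    - [[0,0,0],0]
    - [[0,0,0],0]

```text
t: 7.55
ee_pos: [0.5253, -0.0132, 0.0169]
ee_rot: [3.141, 0.001, -2.992]
contact_force: [-0.4, 3.7, 6.9]
grip_width: 0.0521
grip_force: 3.5
```

```bash
cat > jaw.py <<'E'
import sys
from fit import *
S=[.5865,-.0328,.15]; f=[]
for i in range(3):
    p=read_camera('scene'); s=sense(); f.append(s['contact_force'])
print(np.mean(f,0).round(2),s['ee_pos'].round(4))
c=proj(p,[.59,-.02,.02]); y0,x0=int(c[0])-38,int(c[1])-42
im=cv2.resize(p['image'][y0:y0+70,x0:x0+90,::-1],None,fx=8,fy=8,interpolation=2)
cv2.polylines(im,[((poly(p,S,box(.048,.062,-.006,.002,.0135,.0136))-[x0,y0]+.5)*8).astype(int)],True,(255,0,255),1)
cv2.imwrite('pics/'+sys.argv[1],im)
E
python3 jaw.py m.png; python3 where.py
```

```text
[-0.49  3.61  6.76] [ 0.5253 -0.0132  0.017 ]
7.7 [ 0.5253 -0.0132  0.017 ] [ 3.141e+00  1.000e-03 -2.992e+00] stage x,y mm [-57.6  28.5] [-0.88  3.78  6.35] 0.052059558661958445 [-0.09 -0.04  1.75  0.    1.43 -1.81]
```

View pics/m.png

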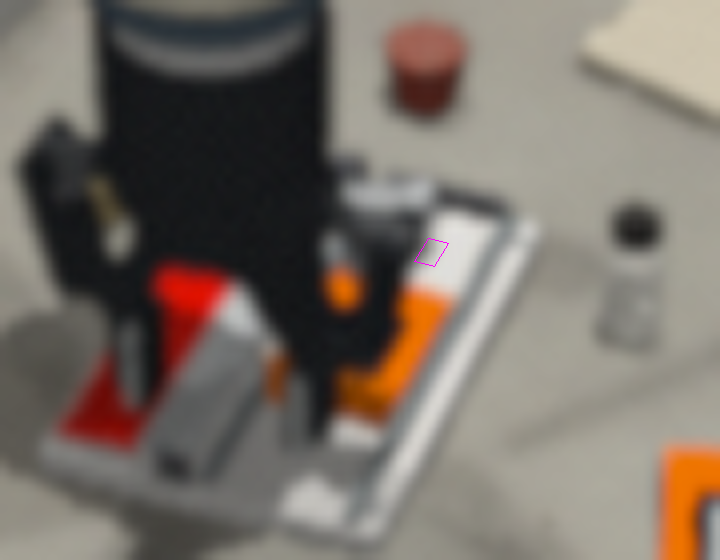

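The scene view shows the jaw's bright tip at about (430,190), well above its closed mark at (432,250). The fingers are on the bar (140,390) and behind the lip (305,430). I'll measure the jaw height from depth.

```bash
cat > jh.py <<'E'
from fit import *
S=[.5865,-.0328,.15]
p=read_camera('scene')
for z in (.0135,.0135+38e-3*.22,.0135+38e-3*.34): print(np.round(proj(p,W(S,[.055,-.006,z])[0]),1),end=' ')
c=proj(p,[.59,-.02,.02]); y0,x0=int(c[0])-38,int(c[1])-42
Z=[]
for v in range(y0+15,y0+40):
    for u in range(x0+40,x0+60):
        X=unproj(p,[v,u],p['z_map'][v,u]); d=X[:2]-S[:2]; a=.9888*d[0]+.1494*d[1]; b=-.1494*d[0]+.9888*d[1]
        if .046<a<.064 and -.01<b<.03: Z.append([b,X[2]])
Z=np.array(Z); 
for lo in np.arange(-.008,.03,.006):
    m=(Z[:,0]>=lo)&(Z[:,0]<lo+.006); print(lo.round(3),m.sum(),np.sort(Z[m,1]*1000).round(0)[-8:])
E
python3 jh.py
```

```text
[196.4 252.7] [194.2 252.8] [193.  252.8] -0.008 8 [ 8.  9.  9.  9. 10. 10. 10. 12.]
-0.002 20 [27. 30. 32. 36. 36. 36. 37. 37.]
0.004 6 [34. 35. 36. 37. 37. 37.]
0.01 7 [29. 33. 33. 33. 33. 34. 36.]
0.016 7 [30. 30. 31. 32. 32. 32. 33.]
0.022 5 [26. 27. 31. 31. 32.]
0.028 2 [28. 30.]
```

The jaw arm slopes up about 0.23 rad, so the clip is well open. Now I push in stage +x, which is tool −x.

Emit:
step_arm:
  rows:
    - [[-0.004,0,0],0]
    - [[-0.004,0,0],0]
    - [[-0.003,0,0],0]
    - [[-0.003,0,0],0]
    - [[0,0,0],0]

```text
t: 8.25
ee_pos: [0.538, -0.012, 0.0164]
ee_rot: [-3.141, -0.003, -2.992]
contact_force: [-4.4, 0.1, 7.2]
grip_width: 0.052
grip_force: 3.9
```

Emit:
step_arm:
  rows:
    - [[-0.003,0,0],0]
    - [[-0.003,0,0],0]
    - [[-0.003,0,0],0]
    - [[-0.003,0,0],0]
    - [[0,0,0],0]

```text
t: 8.75
ee_pos: [0.5499, -0.0102, 0.0165]
ee_rot: [-3.141, -0.002, -2.992]
contact_force: [-3.8, 0.1, 8.0]
grip_width: 0.052
grip_force: 4.1
```

```bash
python3 jaw.py n.png; python3 where.py; python3 jh.py
```

```text
[-4.52 -0.25  7.73] [ 0.5499 -0.0102  0.0166]
8.9 [ 0.5499 -0.0102  0.0166] [-3.141e+00 -2.000e-03 -2.992e+00] stage x,y mm [-32.8  27.8] [-4.46 -0.08  7.29] 0.052182482277109636 [-0.08  0.03  1.68 -0.    1.44 -1.8 ]
[196.4 252.7] [194.2 252.8] [193.  252.8] -0.008 4 [ 8. 11. 11. 11.]
-0.002 1 [9.]
0.004 0 []
0.01 1 [15.]
0.016 5 [ 9. 11. 15. 31. 33.]
0.022 11 [10. 11. 11. 19. 28. 29. 30. 32.]
0.028 1 [30.]
```

View pics/n.png

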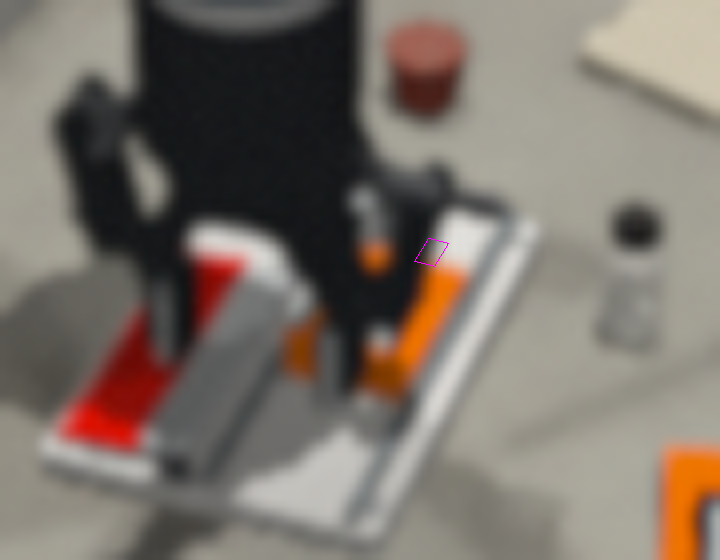

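The holder has moved with the finger: its front right corner is now at about (455,270), and the jaw is still up. I continue pushing.

Emit:
step_arm:
  rows:
    - [[-0.003,0,0],0]
    - [[-0.003,0,0],0]
    - [[-0.003,0,0],0]
    - [[-0.002,0,0],0]
    - [[0,0,0],0]

```text
t: 9.45
ee_pos: [0.5606, -0.0086, 0.0165]
ee_rot: [-3.141, -0.003, -2.992]
contact_force: [-4.9, 1.2, 8.3]
grip_width: 0.0522
grip_force: 4.1
```

Emit:
step_arm:
  rows:
    - [[-0.003,0,0],0]
    - [[-0.003,0,0],0]
    - [[-0.003,0,0],0]
    - [[-0.003,0,0],0]
    - [[0,0,0],0]

```text
t: 9.95
ee_pos: [0.5727, -0.0069, 0.0166]
ee_rot: [-3.141, -0.002, -2.992]
contact_force: [-5.1, 0.2, 8.0]
grip_width: 0.0522
grip_force: 4.3
```

```bash
python3 where.py
```

```text
9.95 [ 0.5727 -0.0069  0.0166] [-3.141e+00 -2.000e-03 -2.992e+00] stage x,y mm [-9.8 27.7] [-5.06  0.16  8.04] 0.052169402657118405 [-0.07  0.09  1.62 -0.    1.44 -1.79]
```

Emit:
step_arm:
  rows:
    - [[-0.002,0,0],0]
    - [[-0.002,0,0],0]
    - [[0,0,0],0]

```text
t: 10.25
ee_pos: [0.5763, -0.0064, 0.0166]
ee_rot: [-3.141, -0.003, -2.992]
contact_force: [-5.7, -1.2, 9.3]
grip_width: 0.052
grip_force: 4.2
```

Emit:
step_arm:
  rows:
    - [[-0.0015,0,0],0]
    - [[0,0,0],0]

```text
t: 10.45
ee_pos: [0.5777, -0.0062, 0.0165]
ee_rot: [-3.141, -0.003, -2.992]
contact_force: [-5.9, -0.7, 8.3]
grip_width: 0.0522
grip_force: 4.3
```

Emit:
step_arm:
  rows:
    - [[-0.0015,0,0],0]
    - [[0,0,0],0]

```text
t: 10.65
ee_pos: [0.5791, -0.006, 0.0165]
ee_rot: [-3.141, -0.003, -2.992]
contact_force: [-6.5, -0.9, 8.4]
grip_width: 0.052
grip_force: 4.4
```

Emit:
step_arm:
  rows:
    - [[-0.001,0,0],0]
    - [[0,0,0],0]

```text
t: 10.85
ee_pos: [0.58, -0.0058, 0.0165]
ee_rot: [-3.141, -0.003, -2.992]
contact_force: [-6.1, -0.2, 8.2]
grip_width: 0.0523
grip_force: 4.4
```

Emit:
step_arm:
  rows:
    - [[-0.001,0,0],0]
    - [[0,0,0],0]

```text
t: 11.05
ee_pos: [0.5811, -0.0057, 0.0165]
ee_rot: [-3.141, -0.003, -2.992]
contact_force: [-7.1, -0.7, 8.6]
grip_width: 0.0519
grip_force: 4.5
```

Emit:
step_arm:
  rows:
    - [[-0.001,0,0],0]
    - [[0,0,0],0]

```text
t: 11.25
ee_pos: [0.582, -0.0056, 0.0165]
ee_rot: [-3.141, -0.003, -2.992]
contact_force: [-5.6, -0.8, 8.4]
grip_width: 0.052
grip_force: 4.4
```

Emit:
step_arm:
  rows:
    - [[-0.001,0,0],0]
    - [[0,0,0],0]

```text
t: 11.45
ee_pos: [0.5831, -0.0054, 0.0165]
ee_rot: [-3.141, -0.003, -2.992]
contact_force: [-6.8, -0.4, 7.9]
grip_width: 0.0521
grip_force: 4.4
```

```bash
python3 jaw.py o.png; python3 where.py
```

```text
[-5.69 -0.59  8.86] [ 0.5831 -0.0054  0.0166]
11.6 [ 0.5831 -0.0054  0.0166] [-3.141e+00 -3.000e-03 -2.992e+00] stage x,y mm [ 0.7 27.6] [-6.08 -0.18  8.11] 0.051918343830557205 [-0.07  0.11  1.59 -0.    1.44 -1.79]
```

View pics/o.png

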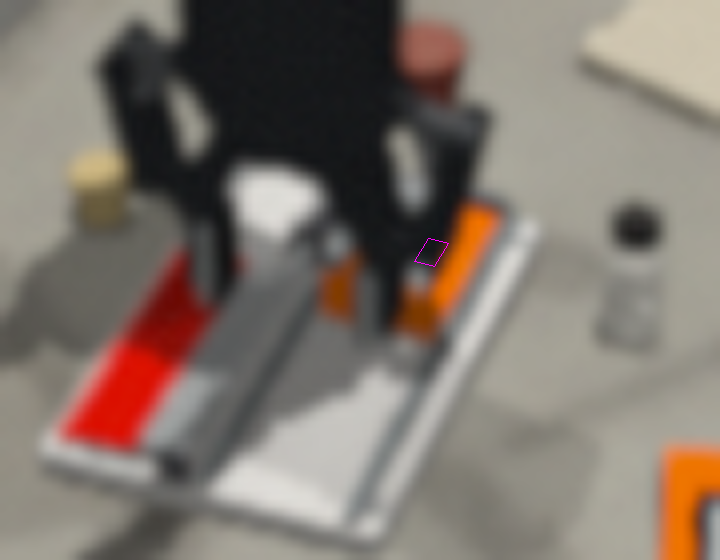

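The holder's front corner at (500,215) is almost at the dark stop at (507,205). There is no force rise yet, so I continue in 1 mm steps.

Emit:
step_arm:
  rows:
    - [[-0.001,0,0],0]
    - [[0,0,0],0]

```text
t: 11.8
ee_pos: [0.584, -0.0053, 0.0165]
ee_rot: [-3.141, -0.003, -2.992]
contact_force: [-6.3, 0.2, 8.6]
grip_width: 0.0522
grip_force: 4.5
```

Emit:
step_arm:
  rows:
    - [[-0.001,0,0],0]
    - [[0,0,0],0]

```text
t: 12.0
ee_pos: [0.5841, -0.0052, 0.0164]
ee_rot: [-3.141, -0.006, -2.993]
contact_force: [-10.8, -0.5, 11.4]
grip_width: 0.0524
grip_force: 6.5
```

Emit:
step_arm:
  rows:
    - [[-0.001,0,0],0]
    - [[0,0,0],0]

```text
t: 12.2
ee_pos: [0.5842, -0.0052, 0.0165]
ee_rot: [-3.141, -0.008, -2.993]
contact_force: [-15.1, -1.3, 13.5]
grip_width: 0.0521
grip_force: 9.0
```

The position stalls while the force rises to 15 N, so the holder is against the stop. I back off slightly with the bar still held, then release it.

Emit:
step_arm:
  rows:
    - [[0.002,0,0],0]
    - [[0.002,0,0],0]
    - [[0.001,0,0],0]
    - [[0,0,0],0]

```text
t: 12.6
ee_pos: [0.584, -0.0053, 0.0179]
ee_rot: [-3.14, 0.004, -2.993]
contact_force: [2.8, 0.8, 6.5]
grip_width: 0.0521
grip_force: 3.4
```

Emit:
step_arm:
  rows:
    - [[0,0,-0.003],0]
    - [[0,0,-0.003],0]
    - [[0,0,-0.003],0]
    - [[0,0,-0.005],0]
    - [[0,0,-0.01],0]

```text
t: 13.1
ee_pos: [0.5812, -0.0051, 0.0392]
ee_rot: [3.141, -0.003, -2.992]
contact_force: [1.0, -0.3, -0.1]
grip_width: 0.0523
grip_force: 0.0
```

Emit:
step_arm:
  rows:
    - [[0,0,-0.03],0]
    - [[0,0,-0.04],0]
    - [[0,0,-0.04],0]
    - [[0,0,-0.03],0]
    - [[0,0,0],0]

```text
t: 13.6
ee_pos: [0.5843, -0.0052, 0.1875]
ee_rot: [-3.139, 0.01, -2.992]
contact_force: [1.1, 0.5, 0.7]
grip_width: 0.0519
grip_force: 0.0
```

Emit:
step_arm:
  rows:
    - [[0.04,0,-0.01],0]
    - [[0.04,0,0],0]
    - [[0.04,0,0],0]
    - [[0.04,0,0],0]
    - [[0,0,0],0]

```text
t: 14.1
ee_pos: [0.4207, -0.0291, 0.1903]
ee_rot: [-3.141, -0.001, -2.993]
contact_force: [0.1, -0.3, 0.0]
grip_width: 0.0522
grip_force: 0.0
```

```bash
python3 where.py; sed -e 's/\[208,244\]/[202,247]/; s/\[196,233\]/[180,229]/; s/\[.582,-.035,.15\]/[.626,-.027,.15]/; s/g.png/q.png/' run.py > run2.py; python3 run2.py
```

```text
14.1 [ 0.4207 -0.0291  0.1903] [-3.141e+00 -1.000e-03 -2.993e+00] stage x,y mm [-163.4   28.4] [ 0.14 -0.29  0.01] 0.052233285007887514 [-0.15 -0.4   1.75 -0.    1.8  -1.87]
stage [ 0.5833 -0.0336  0.15  ] [0.11 0.07 0.93]
holder [ 0.63   -0.0254  0.15  ] [-0.59  0.36 -0.35] in stage 0.0474 0.0012
stage [ 0.5869 -0.0278  0.1449] [-1.86  0.02  0.82]
holder [ 0.6322 -0.0257  0.1287] [0.46 0.21 0.92] in stage 0.0452 -0.0045
stage [ 0.5841 -0.0306  0.1437] [-0.65 -0.59  1.09 -0.8   1.06  0.85]
holder [ 0.6329 -0.025   0.1519] [-0.2  -0.26 -0.35  0.19 -0.04  0.55] in stage 0.0491 -0.0015
```

View pics/q.png

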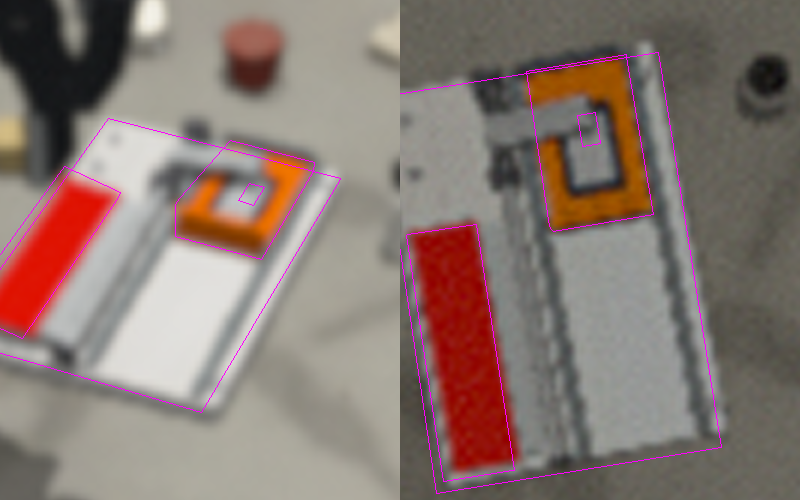

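The final view shows the holder against the dark stop (top view, front edge at about (580,62)). The jaw is resting on it, the bar is up again, and the gripper is clear.

```bash
python3 -c "
from plant import r
print(r.job_done())"
```

```text
the job is handed in; nothing more can be done
None
```

The job is handed in: the middle-sized orange holder was pushed along the channel with the bar held down until it stalled against the end stop, then the clip was let down onto it, and the arm was moved clear at 14 s of the 42 s limit.

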